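Close the bench air pump's filter pot

ROBOT

A 6-joint arm with a two-finger parallel gripper is mounted at the origin on a cart in front of the work surface, level with it; the furniture and walls round the work are solid. World frame = base frame: x ahead of the robot, y to its left, z up, the work surface at z = 0. Lengths are in m, angles in degrees, forces in N, time in s.
With the tool pointing down it reaches from about 0.3 to 0.75 m from the base axis. Payload 8.5 kg.
Tool frame: the origin (TCP) lies on the mounting face of the last link; the fingertips stand 173 mm ahead of it and the grasp point (between the pads) lies 155 mm ahead of it (env.tips_ahead is the distance from the TCP to the fingertips, in m); x points along the fingers, z is the direction in which the jaws open and shut, and the axes are right-handed (so a half turn about x gives the same grasp; the last joint's range is limited). The gripper opens to 85 mm and grips with 20 to 120 N. Pads are 22 mm wide; open, the fingers measure 114 mm over their backs; the gripper's body (76 mm by 85 mm) begins 54 mm behind the grasp point. The pads swing forward as they close: fully open they stand 13 mm farther back than shut.
Start: joints at [60.716, 21.807, 74.336, -0, 83.858, -12.336], TCP at [0.16, 0.526, 0.405] pointing down, gripper open.
Joint ranges: [-178.18, 178.18], [-50.72, 133.34], [12.68, 142.11], [-81.47, 261.47], [9.98, 163.14], [-165.26, 165.26]. Speed limits (degrees/s): [136.94, 136.94, 180, 180, 180, 180].

INTERFACE

Orientations are given as a 3x3 rotation matrix whose columns are the frame's x, y, z axes.
In Python, from rig import env, optics gives the robot as it stands.
- The arm moves only by the shell command python3 -m inch 'ROWS' [FORCE]. ROWS is JSON, a list of rows, each a list of 3 entries, a list of its own where there are three numbers: the closure, from -1 (fully open) to 1 (shut), then the shift along the tool's x, y, z in units of 30 mm (1.0 is 30 mm), then the turn about the tool's x in units of 5 degrees (1.0 is 5 degrees). In form: [[hand, [x, y, z], yaw], ...]. A call has exactly 8 rows; each row shifts and turns the commanded pose from where the row before left it, along the tool's axes as they then stand; what a row does not reach is not made up. A row lasts 1/12 s, in which the tool goes at most 41.7 mm and 7.16 degrees, less where a joint would pass 70% of its speed; a pose out of reach is approached as far as the arm can. A call is refused whole if a number of a shift passes 1 or a number of a turn 1, either way. A call with a gripper value outside its range is refused whole. The fingers move at their own pace and stop on an object; FORCE is the grip in N (left out, the last holds). Time passes only in rows, so rows that do not move let the fingers close, or fill a call up. It gives the time, the measured TCP pose, the force and the opening at its end, in the units of the state.
- env.observe(): the state, without advancing time (a new reading comes with each control period).
- optics.get_image(name): name is "scene" or "side" or "wrist"; returns the picture (400x640x3 uint8, red, green, blue); there is no depth.
- optics.camera_params(name): a dict with "fx", "fy", "cx", "cy" (pixels), "xyz" and "rotation" of the camera in the world. Camera axes: x right, y down, z forward; pixel columns grow to the right and rows downward; lengths in m; the calibration is good to about 2 mm. A picture is of the moment at which its call begins: read the wrist's pose just before it. camera_params takes no time and is no camera call; for the wrist camera it gives the pose at the moment of the call.
- env.close_job(): hands the job in, once; it reports no verdict.
The state is a dict: "time_s": time; "q": joint angles; "qvel": joint speeds; "joint_efforts": joint torques, N m; "position": TCP position; "tool_rot": TCP orientation; "ft_force": force on the tool from outside, world axes, zero at the start; "wrist_torque": the same for the moment, N m; "grip_width": finger opening in m.
Only numpy, scipy, OpenCV 4.12 (cv2) and the standard library are available. Lean on these libraries where they do the work, as an engineer would, in place of code of your own. Each camera call takes 0.05 s, during which the arm holds its last target.

TASK

Close the open filter pot of the bench air pump: take the cover with the long slot by its upright rib and lower it over the wing nut so that it lies flat on the pot's rim, then turn the wing nut clockwise (seen from above) until it is snug. Leave the smaller cover with the round hole where it lies, and let go of everything.

Things in the scene. Friction and masses are not known exactly. Their poses are not given: they have to be found in the camera images.
- cover_rib (a point): Centre of the upright rib of the right cover (aluminium plate 116x116x5 mm, slot in its middle, 0.11 to 0.23 kg, lying flat). Rib 12 mm thick, 26 long, top 34 mm above the plate's underside. Point 19 mm above the underside, 38 mm in -x and 38 in +y from the plate's middle. Axes: the plate's, x along the slot, z up. The rib's length runs along (-1,1) of these axes; pinch it along (1,1).
- cover_slot (a point): Middle of the slot, and of the plate, of the right cover, on the plate's underside. x along the slot, z up. The slot goes right through, 74 mm long (x) and 28 mm wide (y). The cover fits either way round (half a turn).
- pot_rim (a point): On the stud's axis at the height of the pot's rim, where the cover's underside rests. Pot: grey square open box, 106x106 mm, walls 5 mm, rim 55 mm above the worktop, front end of the fixed air pump; the finned motor behind it (+x of this frame) stays below the rim. Inside: paper filter, centre stud with wing nut. x: where the wings point while the nut is open; z up.
- nut_grip (a point): Wing nut, on the stud's axis, 20 mm above the wings' underside (28 above the rim while open). Wings: one straight steel bar 58 mm long, 10 thick, 30 high at the ends; its middle 20 mm is only 16 high. Axes turn with the nut: x along the wings, pinch along y. Wings along the slot pass it with 9 mm play sideways, 8 mm lengthways; turned across, they hold the cover down.
- wing_nut (a joint): Turn of the wing nut, rad: 0 at the start (wings along x of pot_rim, open), growing clockwise seen from above to a stop at 1.4. Stays where it is left (friction 0.05 N m). Its thread lowers it 2.5 mm per rad; the wings begin to press on a seated cover at about 1.2, and it is snug from 1.25 on.
- hole_cover_rib (a point): Rib centre of the wrong cover, to be left alone: a smaller aluminium plate, 96x96x5 mm, with a round 24 mm hole in its middle, too small for the wings. Same rib, 28 mm in -x and 28 in +y from the plate's middle, 19 mm above its underside.

How it is judged (in metres and radians):
On the way, in this order (a step that is already met when the one before it is completed fails the run):
1. the slotted cover lies flat on the pot's rim with the open wing nut standing through its slot (horizontal distance between cover_slot and pot_rim below 0.015 m and z of cover_slot in the frame of pot_rim below 0.003 m and angle between cover_slot's own z axis and vertical below 0.06 rad and value of joint wing_nut below 0.8 rad), for 0.2 s.
2. the wing nut is turned clockwise until snug (value of joint wing_nut above 1.25 rad), for 0.2 s.
At the end, for the whole second after the job is handed in: The slotted cover lies flat on the pot's rim (middle within 15 mm of the stud's axis, underside within 3 mm of the rim, tilt under 0.06 rad), the wing nut is turned to at least 1.25 rad of its 1.4, and the smaller cover is within 30 mm of where it lay (horizontal distance between cover_slot and pot_rim below 0.015 m and z of cover_slot in the frame of pot_rim between -0.003 and 0.003 m and angle between cover_slot's own z axis and vertical below 0.06 rad and value of joint wing_nut above 1.25 rad and distance of hole_cover_rib from where it was at the start of the episode below 0.03 m); the robot touches nothing.
It fails at once if the smaller cover is moved by more than 30 mm (distance of hole_cover_rib from where it was at the start of the episode above 0.03 m).
It also fails if it takes over 51 s, if anything falls off the work surface, if the arm or the gripper's body presses on something with over 40 N, if the wrist force passes 120 N, or if a joint passes its speed limit or range.

## Working session

There is one attempt and no reset: what is moved stays moved. The work goes in short steps, Python scripts to look and compute and a shell command to move; the robot and the scene stay as the last step left them, time stands still between calls to the robot, and variables do not carry over. Pictures are saved under pics/ and viewed, and the job is handed in when it is done.

```bash
ls; mkdir -p pics
python3 - <<'E'
from rig import env, optics
import cv2, numpy as np
s=env.observe(); print(s['time_s'],s['position'],np.round(s['tool_rot'],3).tolist(),s['grip_width'],s['ft_force'])
for n in ["scene","side","wrist"]:
    p=optics.camera_params(n); print(n,{k:np.round(v,4).tolist() for k,v in p.items()})
    cv2.imwrite(f"pics/{n}0.png",optics.get_image(n)[:,:,::-1])
E
```

```text
pics
0.0 [0.16032172 0.52606596 0.40411173] [[-0.001, -0.957, 0.292], [-0.001, 0.292, 0.957], [-1.0, 0.0, -0.001]] 0.08528004636063109 [ 0.21000789 -0.66066005  0.18917334]
scene {'fx': 404.4101, 'fy': 404.4101, 'cx': 324.5977, 'cy': 197.2617, 'xyz': [0.2267, -0.5683, 0.7945], 'rotation': [[0.9135, -0.3229, 0.2474], [-0.4064, -0.6988, 0.5886], [-0.0171, -0.6383, -0.7696]]}
side {'fx': 387.9465, 'fy': 387.9465, 'cx': 316.7504, 'cy': 201.1785, 'xyz': [0.3377, 0.8641, 0.4229], 'rotation': [[-0.9858, -0.0365, 0.1639], [-0.1663, 0.3486, -0.9224], [-0.0235, -0.9365, -0.3498]]}
wrist {'fx': 308.9255, 'fy': 308.9255, 'cx': 320.7768, 'cy': 201.8927, 'xyz': [0.0884, 0.5477, 0.3741], 'rotation': [[0.291, 0.9134, 0.2845], [0.9567, -0.2772, -0.0886], [-0.0021, 0.298, -0.9546]]}
```

View pics/scene0.png

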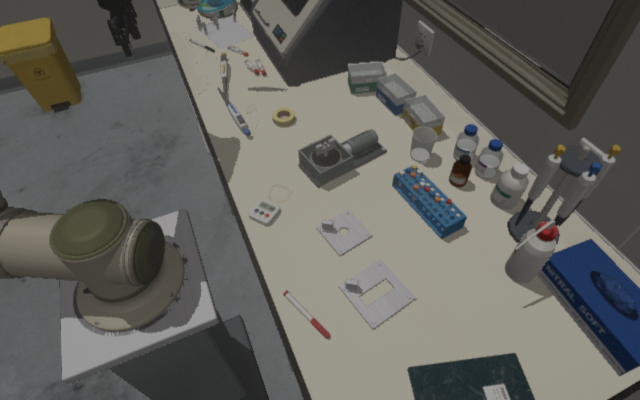

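View pics/side0.png

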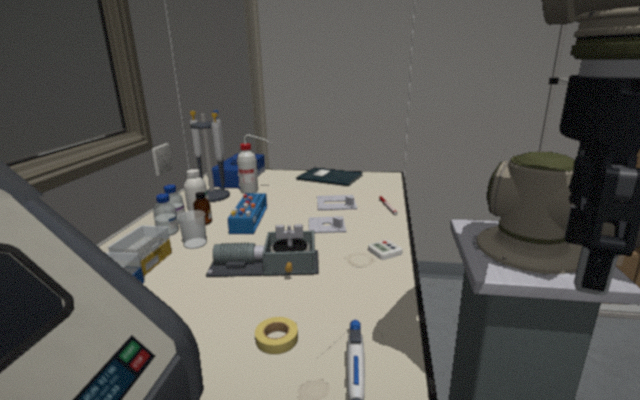

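View pics/wrist0.png

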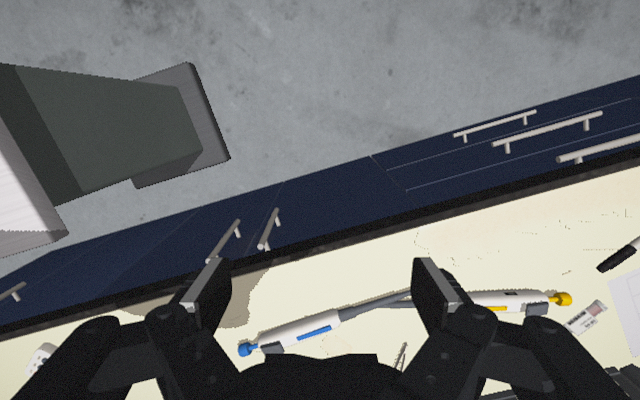

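The scene picture shows the slotted cover at about (377,292) with its rib near (352,286). The hole cover is at (344,230) and the pot at (326,160). I'll zoom in to measure.

Run:
```python
import cv2
im=cv2.imread('pics/scene0.png')
cv2.imwrite('pics/c1.png',cv2.resize(im[250:335,325:425],None,fx=7,fy=7,interpolation=cv2.INTER_CUBIC))
cv2.imwrite('pics/c2.png',cv2.resize(im[125:190,290:390],None,fx=8,fy=8,interpolation=cv2.INTER_CUBIC))
```

```text
(no output)
```

View pics/c1.png

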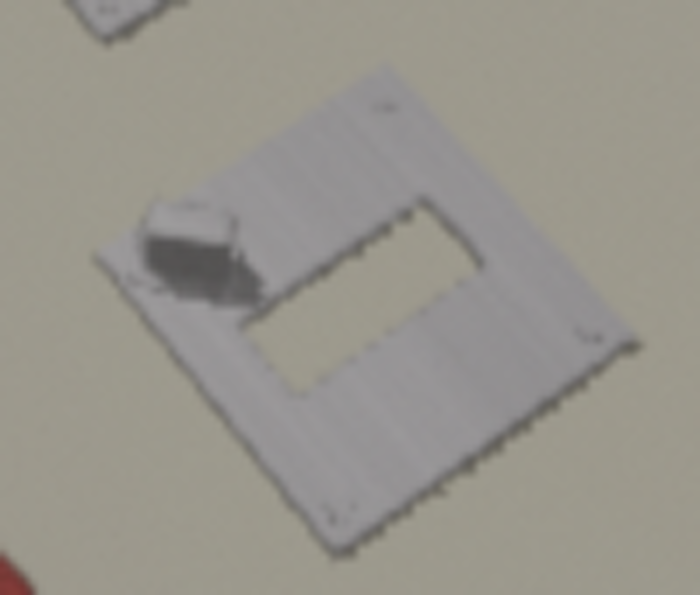

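View pics/c2.png

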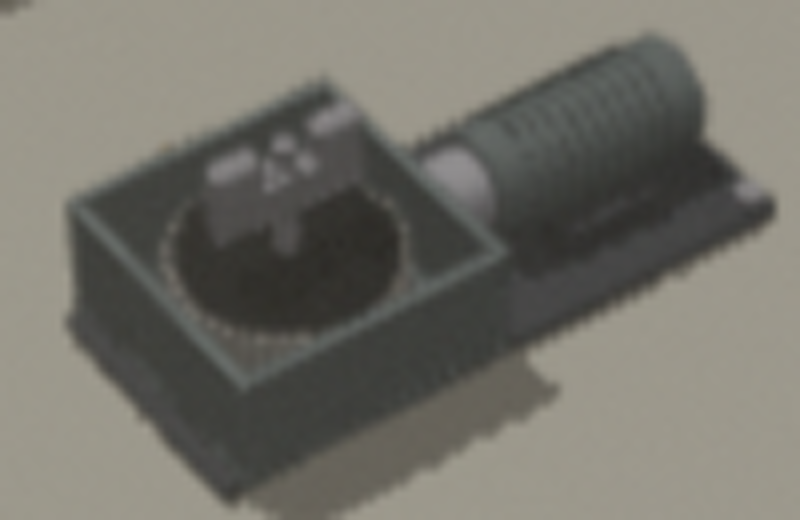

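```bash
cat > h.py <<'E'
import numpy as np
def ray(p,uv,z):
    R=np.array(p['rotation']);c=np.array(p['xyz'])
    d=R@np.array([(uv[0]-p['cx'])/p['fx'],(uv[1]-p['cy'])/p['fy'],1.])
    return c+d*(z-c[2])/d[2]
def proj(p,X):
    v=np.array(p['rotation']).T@(np.array(X)-p['xyz']); return v[:2]/v[2]*[p['fx'],p['fy']]+[p['cx'],p['cy']]
E
python3 - <<'E'
from rig import env,optics
from h import *
p=optics.camera_params('scene')
def pts(l,f,o,z): return np.array([ray(p,((a+.5)/f-.5+o[0],(b+.5)/f-.5+o[1]),z) for a,b in l])
for nm,l,f,o,z in [('cover',[(97,258),(385,68),(638,340),(338,548)],7,(325,250),.005),('slot',[(243,322),(420,200),(484,265),(302,395)],7,(325,250),.005),('pot',[(70,203),(325,80),(505,250),(245,385)],8,(290,125),.055),('wings',[(208,170),(250,153),(310,125),(350,105)],8,(290,125),.093)]:
    P=pts(l,f,o,z)[:,:2]; print(nm,P.round(4).tolist(),P.mean(0).round(4))
    for i in range(4):
        d=P[(i+1)%4]-P[i]; print('  len %.4f ang %.2f'%(np.hypot(*d),np.degrees(np.arctan2(d[1],d[0]))))
E
```

```text
cover [[0.4065, -0.2037], [0.519, -0.1814], [0.5422, -0.2951], [0.4303, -0.3144]] [ 0.4745 -0.2487]
  len 0.1147 ang 11.19
  len 0.1160 ang -78.49
  len 0.1135 ang -170.22
  len 0.1132 ang 102.13
slot [[0.4375, -0.2411], [0.506, -0.2273], [0.5128, -0.2547], [0.4427, -0.2691]] [ 0.4747 -0.248 ]
  len 0.0699 ang 11.34
  len 0.0282 ang -75.99
  len 0.0716 ang -168.42
  len 0.0285 ang 100.54
pot [[0.4674, 0.1745], [0.5685, 0.1938], [0.5873, 0.0943], [0.4869, 0.075]] [0.5275 0.1344]
  len 0.1030 ang 10.83
  len 0.1012 ang -79.31
  len 0.1023 ang -169.09
  len 0.1014 ang 101.09
wings [[0.5, 0.1318], [0.5152, 0.1334], [0.5378, 0.1372], [0.5533, 0.1404]] [0.5266 0.1357]
  len 0.0152 ang 5.88
  len 0.0229 ang 9.64
  len 0.0158 ang 11.53
  len 0.0539 ang -170.86
```

Cover centre is about (0.4746, -0.2484) with yaw 11°. Rib is about (0.430, -0.218), with the pinch direction at 56°. Pot is about (0.527, 0.135) with yaw 10.9°. I'll travel to the rib at height.

```bash
python3 -m inch '[[-1,[0,-0.4,-0.5],0],[-1,[0,-0.75,-1],0],[-1,[0,-0.75,-1],0],[-1,[0,-0.75,-1],0],[-1,[0,-0.75,-1],0],[-1,[0,-0.75,-1],0],[-1,[0,-0.75,-1],0],[-1,[0,-0.75,-1],0]]' 100
python3 -m inch '[[-1,[0,-0.75,-1],0],[-1,[0,-0.75,-1],0],[-1,[0,-0.75,-1],0],[-1,[0,-0.75,-1],0],[-1,[0,-0.75,-1],0],[-1,[0,-0.75,-1],0],[-1,[0,-0.75,-1],0],[-1,[0,-0.75,-1],0]]'
```

```text
time_s: 0.82
position: [0.2568, 0.2598, 0.4047]
tool_rot: [[0.0, -0.957, 0.291], [-0.0, 0.291, 0.957], [-1.0, -0.0, -0.0]]
ft_force: [1.3, -0.1, 0.2]
grip_width: 0.0852
time_s: 1.48
position: [0.3591, -0.0226, 0.4048]
tool_rot: [[0.0, -0.956, 0.292], [0.0, 0.292, 0.956], [-1.0, -0.0, 0.0]]
ft_force: [1.1, 1.8, -0.2]
grip_width: 0.0855
```

```bash
python3 -m inch '[[-1,[0,-0.7,-1],0],[-1,[0,-0.7,-1],0],[-1,[0,-0.7,-1],0],[-1,[0,-0.7,-1],0],[-1,[0,-0.7,-1],0],[-1,[0,-0.7,-0.55],0],[-1,[0,0,0],1],[-1,[0,0,0],1]]'
python3 -m inch '[[-1,[0,0,0],1],[-1,[0.5,0,0],0.4],[-1,[1,0,0],0],[-1,[1,0,0],0],[-1,[0.8,0,0],0],[-1,[0,0,0],0],[-1,[0,0,0],0],[-1,[0,0,0],0]]'
python3 - <<'E'
from rig import env, optics
import cv2, numpy as np,json
p=optics.camera_params('wrist')
cv2.imwrite("pics/wrist1.png",optics.get_image('wrist')[:,:,::-1])
json.dump({k:np.array(v).tolist() for k,v in p.items()},open('w1.json','w'))
E
```

```text
time_s: 2.15
position: [0.4315, -0.218, 0.4039]
tool_rot: [[-0.001, -0.889, 0.458], [0.001, 0.458, 0.889], [-1.0, 0.001, 0.0]]
ft_force: [0.4, 0.4, -0.2]
grip_width: 0.0855
time_s: 2.82
position: [0.4314, -0.2168, 0.3071]
tool_rot: [[0.002, -0.83, 0.558], [-0.001, 0.558, 0.83], [-1.0, -0.002, -0.0]]
ft_force: [0.2, 0.4, -0.9]
grip_width: 0.0854
```

View pics/wrist1.png

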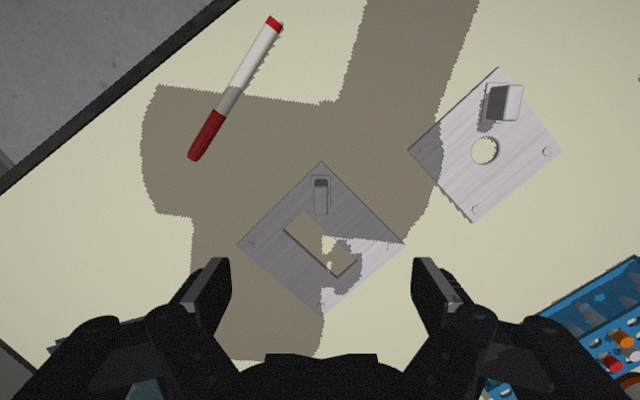

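The wrist picture shows the slotted cover with corners near (237,243), (321,161) and (405,242), and its rib at about (320,195), in line with the jaws. The smaller cover is to the right.

Run:
```python
import json,cv2
from h import *
p=json.load(open('w1.json'))
C=[ray(p,u,.005)[:2] for u in [(236.5,243),(321,160.5),(405,242)]]
print(np.round(C,4).tolist(),'centre',(C[0]+C[2])/2)
d=C[1]-C[0];print(np.hypot(*d),np.degrees(np.arctan2(d[1],d[0]))); d=C[2]-C[1];print(np.hypot(*d),np.degrees(np.arctan2(d[1],d[0])))
c=(C[0]+C[2])/2
for z in (.005,.034):print(proj(p,[.430,-.2184,z]))
im=cv2.imread('pics/wrist1.png'); cv2.imwrite('pics/c3.png',cv2.resize(im[150:330,225:415],None,fx=3.2,fy=3.2,interpolation=cv2.INTER_CUBIC))
```

```text
[[0.4293, -0.3134], [0.4083, -0.2013], [0.5188, -0.1782]] centre [ 0.47401759 -0.24580149]
0.11405350596600683 100.57992031767563
0.11285295099024016 11.791058173531546
[318.67915323 190.53884206]
[318.41699515 199.89464339]
```

View pics/c3.png

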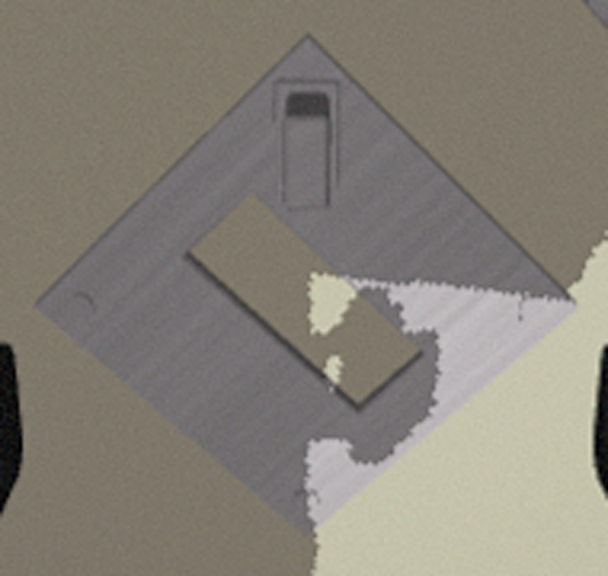

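Run:
```python
import json
from h import *
from rig import env
p=json.load(open('w1.json'))
r=ray(p,(320.5,200.5),.034)[:2]
s=env.observe();print('rib',r,'tcp',s['position'],s['time_s'])
C=[ray(p,(225+(a+.5)/3.2-.5,150+(b+.5)/3.2-.5),.005)[:2] for a,b in [(250,193),(188,253),(359,410),(424,354)]]
print(np.round(C,4).tolist(),np.mean(C,0))
for i in (1,3):
  d=C[(i+1)%4]-C[i];print(np.degrees(np.arctan2(d[1],d[0])))
d=np.r_[r-s['position'][:2],0]; print('tool',np.array(s['tool_rot']).T@d/.03)
```

```text
rib [ 0.43138768 -0.21726917] tcp [ 0.43139928 -0.21681938  0.30731148] 2.8667
[[0.4373, -0.2412], [0.4424, -0.2672], [0.515, -0.2539], [0.5098, -0.2268]] [ 0.47613444 -0.24724788]
10.349278257041531
-168.76479674716572
tool [ 2.73625043e-05 -8.05129796e-03 -1.26540471e-02]
```

```bash
python3 -m inch '[[-1,[1,0,0],0],[-1,[1,0,0],0],[-1,[1,0,0],0],[-1,[0.7,0,0],0],[-1,[0.4,0,0],0],[1,[0,0,0],0],[1,[0,0,0],0],[1,[0,0,0],0]]' 100
python3 -m inch '[[1,[0,0,0],0],[1,[0,0,0],0],[1,[0,0,0],0],[1,[0,0,0],0],[1,[0,0,0],0],[1,[0,0,0],0],[1,[0,0,0],0],[1,[0,0,0],0]]' 100
```

```text
time_s: 3.53
position: [0.4316, -0.2169, 0.1842]
tool_rot: [[0.002, -0.83, 0.558], [-0.002, 0.558, 0.83], [-1.0, -0.003, -0.0]]
ft_force: [0.2, 0.1, -0.2]
grip_width: 0.0514
time_s: 4.2
position: [0.4312, -0.2167, 0.1837]
tool_rot: [[0.001, -0.83, 0.558], [-0.001, 0.558, 0.83], [-1.0, -0.002, -0.0]]
ft_force: [-1.1, 0.7, 8.5]
grip_width: 0.0102
```

```bash
python3 -m inch '[[1,[-0.2,0,0],0],[1,[-0.5,0,0],0],[1,[-0.7,0,0],0],[1,[-0.9,0,0],0],[1,[-1,0,0],0],[1,[-1,0,0],0],[1,[-0.5,0,0],0],[1,[-0.2,0,0],0]]'
python3 - <<'E'
from rig import env, optics
import cv2, numpy as np,json
p=optics.camera_params('wrist')
cv2.imwrite("pics/wrist2.png",optics.get_image('wrist')[:,:,::-1])
json.dump({k:np.array(v).tolist() for k,v in p.items()},open('w2.json','w'))
cv2.imwrite("pics/scene2.png",optics.get_image('scene')[:,:,::-1])
E
```

```text
time_s: 4.87
position: [0.431, -0.2164, 0.3355]
tool_rot: [[0.003, -0.83, 0.558], [-0.003, 0.558, 0.83], [-1.0, -0.005, -0.001]]
ft_force: [-0.5, 0.1, -1.0]
grip_width: 0.0098
```

View pics/wrist2.png

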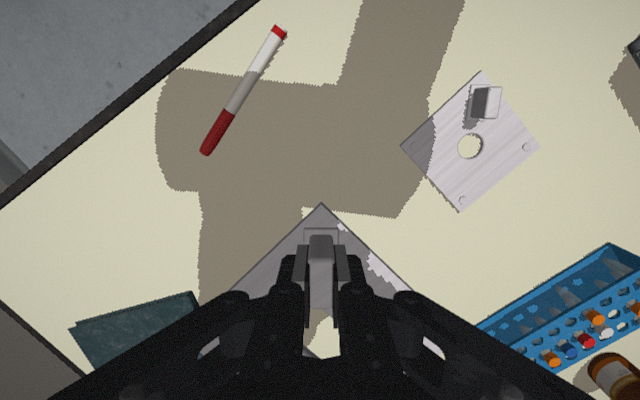

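View pics/scene2.png

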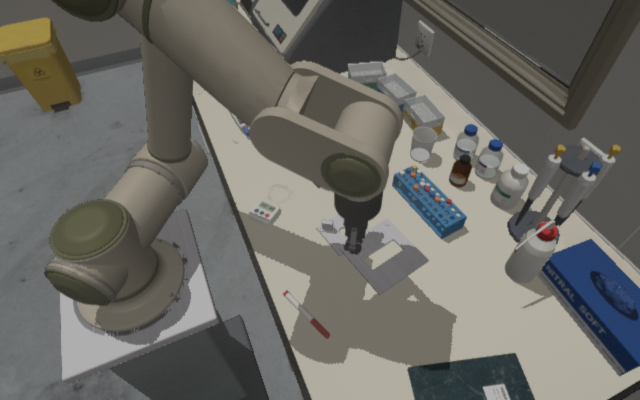

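The cover is held level in both pictures. I'll carry it to the pot, with target TCP about (0.483, 0.1655).

```bash
python3 -m inch '[[1,[0,0.2,0.4],0],[1,[0,0.35,0.7],0],[1,[0,0.45,0.9],0],[1,[0,0.5,1],0],[1,[0,0.5,1],0],[1,[0,0.5,1],0],[1,[0,0.5,1],0],[1,[0,0.5,1],0]]'
python3 -m inch '[[1,[0,0.5,1],0],[1,[0,0.5,1],0],[1,[0,0.5,1],0],[1,[0,0.4,0.8],0],[1,[0,0.27,0.5],0],[1,[0,0,0.23],0],[1,[0,0,0],0],[1,[0,0,0],0]]'
python3 - <<'E'
from rig import env, optics
import cv2, numpy as np,json
for n in ('wrist','scene','side'):
  p=optics.camera_params(n)
  cv2.imwrite(f"pics/{n}3.png",optics.get_image(n)[:,:,::-1])
  if n=='wrist':json.dump({k:np.array(v).tolist() for k,v in p.items()},open('w3.json','w'))
E
```

```text
time_s: 5.63
position: [0.4607, 0.0185, 0.3312]
tool_rot: [[-0.003, -0.83, 0.558], [0.001, 0.558, 0.83], [-1.0, 0.003, -0.001]]
ft_force: [0.0, -0.3, -1.9]
grip_width: 0.0096
time_s: 6.3
position: [0.483, 0.1651, 0.3318]
tool_rot: [[-0.002, -0.83, 0.558], [-0.0, 0.558, 0.83], [-1.0, 0.001, -0.001]]
ft_force: [-0.4, 0.4, -1.4]
grip_width: 0.0098
```

View pics/wrist3.png

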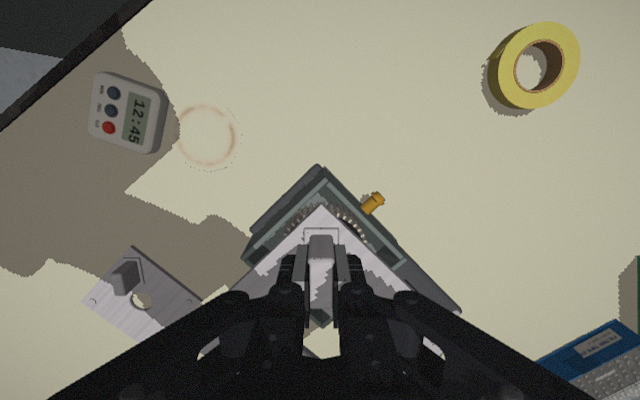

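View pics/scene3.png

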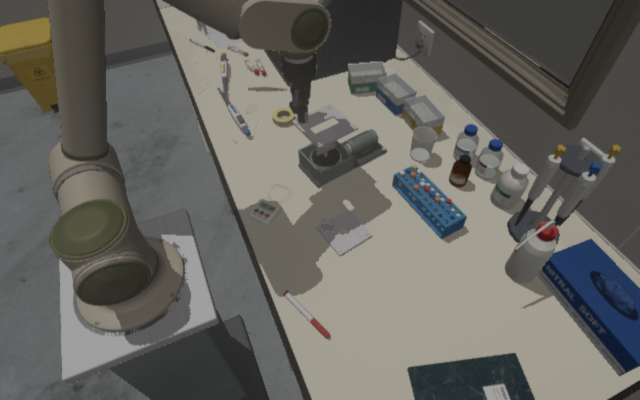

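View pics/side3.png

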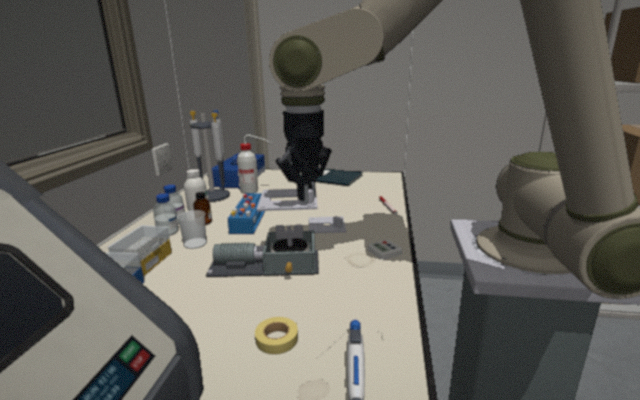

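The cover hangs over the pot, level in the side view. I'll zoom in to check the pot corner in the wrist view and the cover in the scene view.

Run:
```python
import cv2
im=cv2.imread('pics/wrist3.png'); cv2.imwrite('pics/c4.png',cv2.resize(im[155:315,220:470],None,fx=3,fy=3,interpolation=cv2.INTER_CUBIC))
im=cv2.imread('pics/scene3.png'); cv2.imwrite('pics/c5.png',cv2.resize(im[95:155,280:370],None,fx=8,fy=8,interpolation=cv2.INTER_CUBIC))
```

```text
(no output)
```

View pics/c4.png

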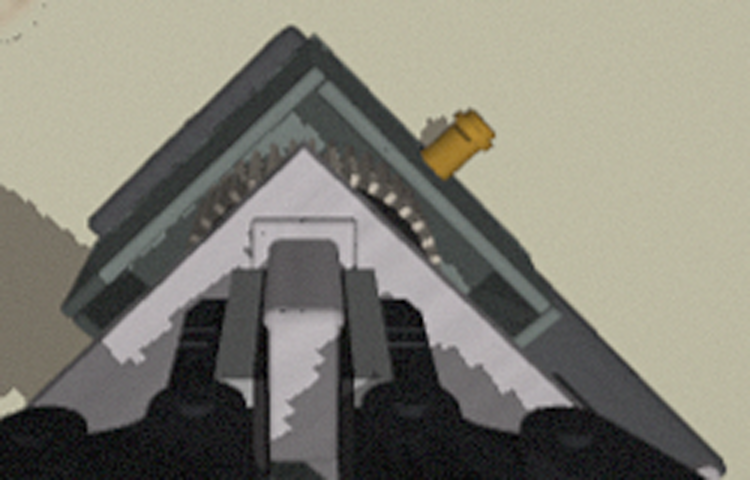

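View pics/c5.png

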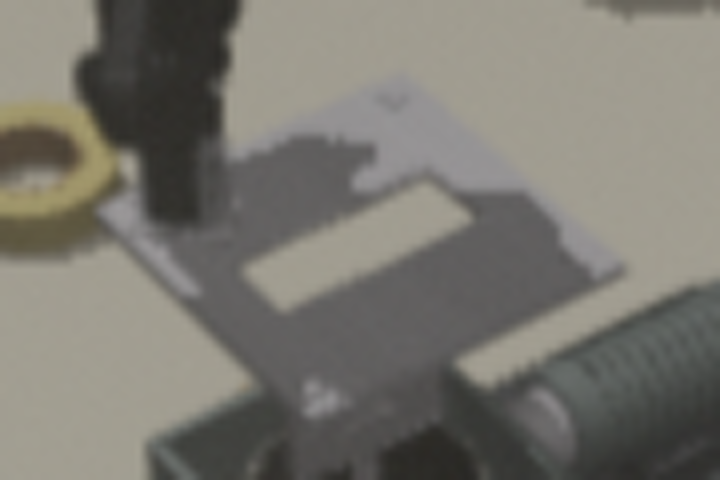

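Run:
```python
import json
from h import *
from rig import optics
p=json.load(open('w3.json'))
A,B=[ray(p,(220+(a+.5)/3-.5,155+(b+.5)/3-.5),.055)[:2] for a,b in [(320,68),(558,315)]]
d=B-A;yaw=np.arctan2(d[1],d[0]);print(A,B,np.hypot(*d),np.degrees(yaw))
u=np.array([np.cos(yaw),np.sin(yaw)]);v=np.array([u[1],-u[0]])
print('pot centre',(A+B)/2+.053*v, A+.053*u+.053*v)
T=ray(p,(220+305/3,155+148/3),.156)[:2];a=np.radians(11);print('cover corner',T,'-> centre',T+np.array([[np.cos(a),-np.sin(a)],[np.sin(a),np.cos(a)]])@[.058,-.058])
q=optics.camera_params('scene')
for z in (.152,.156,.160):
  C=np.array([ray(q,(280+(a+.5)/8-.5,95+(b+.5)/8-.5),z)[:2] for a,b in [(242,268),(432,178),(475,218),(285,312)]]); 
  K=np.array([ray(q,(280+(a+.5)/8-.5,95+(b+.5)/8-.5),z)[:2] for a,b in [(98,210),(400,72),(627,268)]]); 
  d=C[1]-C[0];print(z,C.mean(0),np.hypot(*d),np.degrees(np.arctan2(d[1],d[0])),(K[0]+K[2])/2,np.hypot(*(K[1]-K[0])),np.hypot(*(K[1]-K[2])))
```

```text
[0.46922918 0.17928331] [0.57069858 0.19641983] 0.10290626130317868 9.585866401124564
pot centre [0.52878973 0.1355916 ] [0.530315   0.13584919]
cover corner [0.45946268 0.1811793 ] -> centre [0.52746398 0.13531184]
0.152 [0.52559852 0.13121677] 0.0707980762944764 11.336679519922935 [0.52646494 0.1331499 ] 0.1141351791379596 0.11736904247695275
0.156 [0.52373755 0.12686213] 0.07035734122274737 11.336679519922917 [0.52459857 0.12878323] 0.11342466016630083 0.11663839192735753
0.16 [0.52187658 0.12250749] 0.06991660615101838 11.33667951992289 [0.52273221 0.12441655] 0.11271414119464208 0.11590774137776233
```

Pot centre from the wrist is (0.529, 0.1356), and the held cover's middle is (0.527, 0.135), so they agree within 2 mm. Lowering slowly.

```bash
python3 -m inch '[[1,[0.4,0,0],0],[1,[0.5,0,0],0],[1,[0.5,0,0],0],[1,[0.3,0,0],0],[1,[0.2,0,0],0],[1,[0.2,0,0],0],[1,[0,0,0],0],[1,[0,0,0],0]]'
python3 - <<'E'
from rig import env, optics
import cv2
for n in ('wrist','scene','side'):
  im=optics.get_image(n)[:,:,::-1]
  if n=='scene': im=cv2.resize(im[100:200,270:400],None,fx=6,fy=6,interpolation=cv2.INTER_CUBIC)
  if n=='side': im=cv2.resize(im[150:290,190:370],None,fx=4,fy=4,interpolation=cv2.INTER_CUBIC)
  cv2.imwrite(f"pics/{n}4.png",im)
E
```

```text
time_s: 7.12
position: [0.4833, 0.1652, 0.27]
tool_rot: [[0.0, -0.829, 0.559], [0.0, 0.559, 0.829], [-1.0, -0.0, 0.0]]
ft_force: [-0.4, -0.6, -1.4]
grip_width: 0.01
```

View pics/scene4.png

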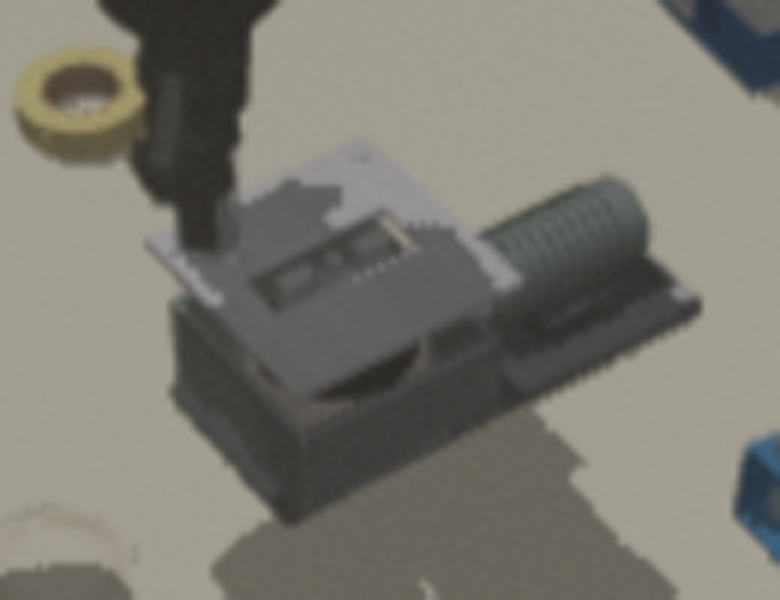

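View pics/side4.png

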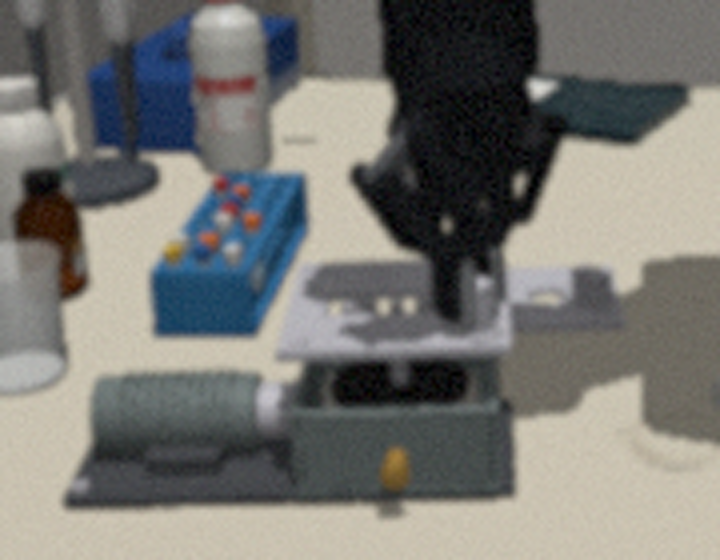

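The wings stand inside the slot in both views and the plate is level, so I'll continue down to contact.

```bash
python3 -m inch '[[1,[0.2,0,0],0],[1,[0.2,0,0],0],[1,[0.2,0,0],0],[1,[0.15,0,0],0],[1,[0.1,0,0],0],[1,[0.05,0,0],0],[1,[0,0,0],0],[1,[0,0,0],0]]'
python3 -m inch '[[1,[0.03,0,0],0],[1,[0.03,0,0],0],[1,[0.03,0,0],0],[1,[0.03,0,0],0],[1,[0,0,0],0],[1,[0,0,0],0],[1,[0,0,0],0],[1,[0,0,0],0]]'
```

```text
time_s: 7.93
position: [0.4832, 0.1653, 0.2428]
tool_rot: [[0.0, -0.83, 0.558], [0.0, 0.558, 0.83], [-1.0, -0.0, 0.0]]
ft_force: [-1.4, 0.5, -1.1]
grip_width: 0.0102
time_s: 8.6
position: [0.4831, 0.1653, 0.2391]
tool_rot: [[-0.0, -0.83, 0.558], [-0.0, 0.558, 0.83], [-1.0, 0.0, -0.0]]
ft_force: [0.4, 0.5, -1.4]
grip_width: 0.0098
```

```bash
python3 -m inch '[[1,[0.03,0,0],0],[1,[0.03,0,0],0],[1,[0,0,0],0],[1,[0,0,0],0],[1,[0,0,0],0],[1,[0,0,0],0],[1,[0,0,0],0],[1,[0,0,0],0]]'
python3 - <<'E'
from rig import env, optics
import cv2
for n in ('scene','side'):
  im=optics.get_image(n)[:,:,::-1]
  if n=='scene': im=cv2.resize(im[100:200,270:400],None,fx=6,fy=6,interpolation=cv2.INTER_CUBIC)
  if n=='side': im=cv2.resize(im[190:290,190:370],None,fx=4,fy=4,interpolation=cv2.INTER_CUBIC)
  cv2.imwrite(f"pics/{n}5.png",im)
E
```

```text
time_s: 9.27
position: [0.483, 0.1654, 0.2387]
tool_rot: [[0.001, -0.83, 0.558], [-0.0, 0.558, 0.83], [-1.0, -0.001, 0.001]]
ft_force: [-4.5, -1.4, 14.1]
grip_width: 0.0094
```

View pics/scene5.png

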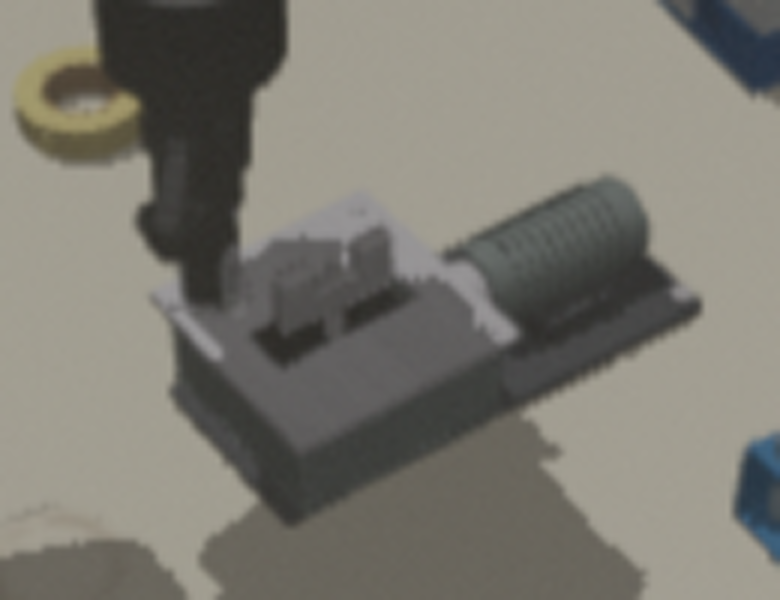

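View pics/side5.png

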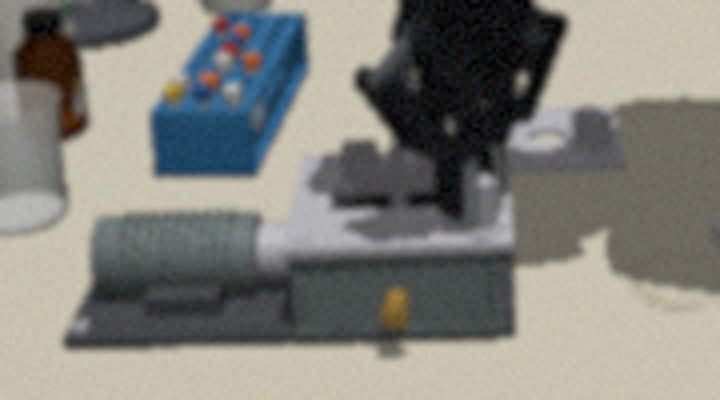

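The cover is flat on the rim, with the wings standing centred through the slot. Releasing and rising.

```bash
python3 -m inch '[[-1,[0,0,0],0],[-1,[0,0,0],0],[-1,[0,0,0],0],[-1,[0,0,0],0],[-1,[0,0,0],0],[-1,[-0.3,0,0],0],[-1,[-0.7,0,0],0],[-1,[-1,0,0],0]]'
python3 -m inch '[[-1,[-1,0,0],0],[-1,[-0.6,0,0],-1],[-1,[0,0,0],-1],[-1,[0,0,0],-1],[-1,[0,0,0],-1],[-1,[0,0,0],-1],[-1,[0,0,0],-1],[-1,[0,0,0],-1]]'
python3 -m inch '[[-1,[0,0,0],-1],[-1,[0,0,0],-0.9],[-1,[0,0,0],0],[-1,[0,0,0],0],[-1,[0,0,0],0],[-1,[0,0,0],0],[-1,[0,0,0],0],[-1,[0,0,0],0]]'
python3 - <<'E'
from rig import env, optics
import cv2, numpy as np,json
p=optics.camera_params('wrist')
cv2.imwrite("pics/wrist6.png",optics.get_image('wrist')[:,:,::-1])
json.dump({k:np.array(v).tolist() for k,v in p.items()},open('w6.json','w'))
im=optics.get_image('side')[:,:,::-1]
cv2.imwrite("pics/side6.png",cv2.resize(im[190:290,190:370],None,fx=4,fy=4,interpolation=cv2.INTER_CUBIC))
im=optics.get_image('scene')[:,:,::-1]
cv2.imwrite("pics/scene6.png",im)
E
```

```text
time_s: 10.03
position: [0.4829, 0.1653, 0.2969]
tool_rot: [[-0.004, -0.829, 0.559], [-0.0, 0.559, 0.829], [-1.0, 0.003, -0.003]]
ft_force: [0.0, 0.2, 0.0]
grip_width: 0.0852
time_s: 10.7
position: [0.483, 0.1653, 0.346]
tool_rot: [[0.0, -1.0, -0.023], [0.0, -0.023, 1.0], [-1.0, -0.0, 0.0]]
ft_force: [0.4, 0.6, -0.6]
grip_width: 0.0853
time_s: 11.37
position: [0.4831, 0.1653, 0.3454]
tool_rot: [[-0.0, -0.983, -0.182], [0.0, -0.182, 0.983], [-1.0, 0.0, 0.0]]
ft_force: [0.7, -0.4, -0.1]
grip_width: 0.0855
```

View pics/wrist6.png

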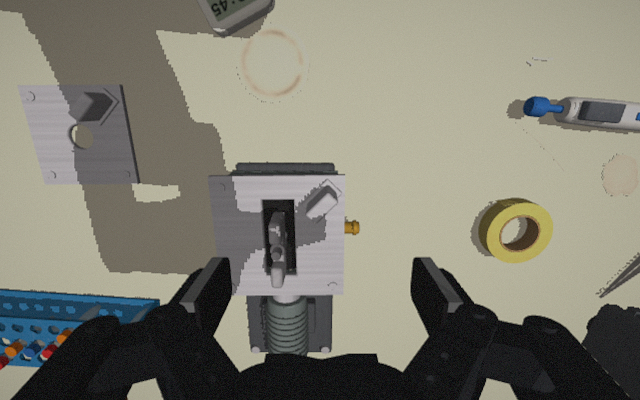

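View pics/side6.png

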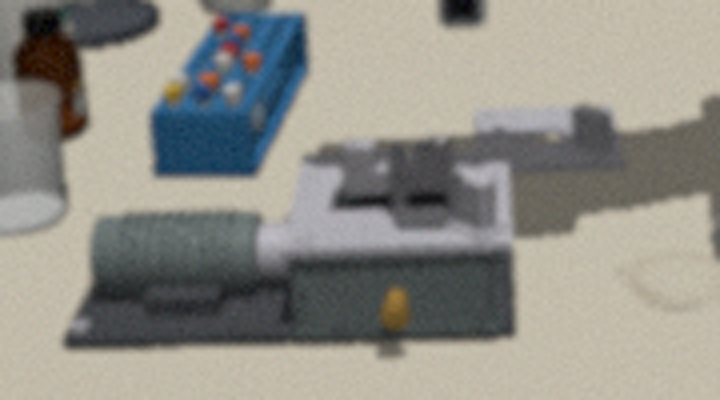

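Run:
```python
import cv2
im=cv2.imread('pics/wrist6.png'); cv2.imwrite('pics/c6.png',cv2.resize(im[165:305,200:360],None,fx=4,fy=4,interpolation=cv2.INTER_CUBIC))
```

```text
(no output)
```

View pics/c6.png

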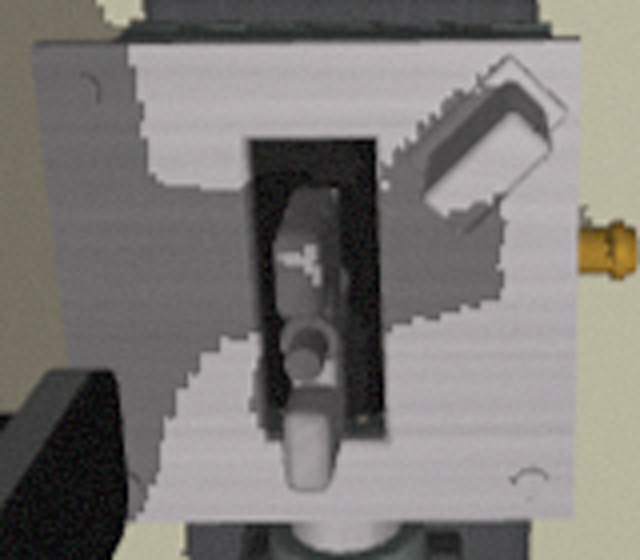

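Run:
```python
import json
from h import *
from rig import env
p=json.load(open('w6.json')); s=env.observe(); R=np.array(s['tool_rot'])
f=lambda a,b,z: ray(p,(200+(a+.5)/4-.5,165+(b+.5)/4-.5),z)[:2]
A=f(296,237,.093);B=f(309,488,.093);d=B-A
print('wing',A,B,np.hypot(*d),np.degrees(np.arctan2(d[1],d[0])),'c',(A+B)/2)
K=[f(*k,.060) for k in [(35,42),(580,40),(575,520)]]
print('cover corners',np.round(K,4).tolist(),'c',(K[0]+K[2])/2)
S=[f(*k,.060) for k in [(248,138),(377,138),(385,440)]];print('slot c',(S[0]+S[2])/2)
c=np.array([.528,.1355]);
for c in (c,(A+B)/2): print(R.T@np.r_[c-s['position'][:2],0]/.03, s['position'])
print(np.degrees(np.arctan2(R[1,2],R[0,2])))
```

```text
wing [0.50147867 0.13093804] [0.55592273 0.14123585] 0.05540938408709814 10.710666498854772 c [0.5287007  0.13608694]
cover corners [[0.4816, 0.0678], [0.4602, 0.1806], [0.5747, 0.2035]] c [0.52817474 0.13563326]
slot c [0.52806102 0.13502726]
[-6.75515762e-05 -1.28785539e+00 -1.25129043e+00] [0.4831522  0.16534198 0.34531449]
[-6.81131215e-05 -1.31439547e+00 -1.23632595e+00] [0.4831522  0.16534198 0.34531449]
100.53495350175001
```

All the estimates agree: the nut is at about (0.5285, 0.1358), wings at 10.7°, and the jaws are aligned at 100.5°. Moving over the nut and descending.

```bash
python3 -m inch '[[-1,[0,-0.65,-0.6],0],[-1,[0,-0.65,-0.65],0],[-1,[0.5,0,0],0],[-1,[0.8,0,0],0],[-1,[0.8,0,0],0],[-1,[0.7,0,0],0],[-1,[0.5,0,0],0],[-1,[0,0,0],0]]' 80
python3 - <<'E'
from rig import env, optics
import cv2, numpy as np
s=env.observe();print(s['position'],s['ft_force'])
im=optics.get_image('wrist')[:,:,::-1]
cv2.imwrite("pics/wrist7.png",im)
E
```

```text
time_s: 12.18
position: [0.5278, 0.1355, 0.2435]
tool_rot: [[-0.006, -0.983, -0.183], [-0.0, -0.183, 0.983], [-1.0, 0.006, 0.001]]
ft_force: [-0.5, 0.7, -0.4]
grip_width: 0.0855
[0.52782887 0.13551421 0.24353416] [-0.53670729  0.66052925 -0.37766689]
```

View pics/wrist7.png

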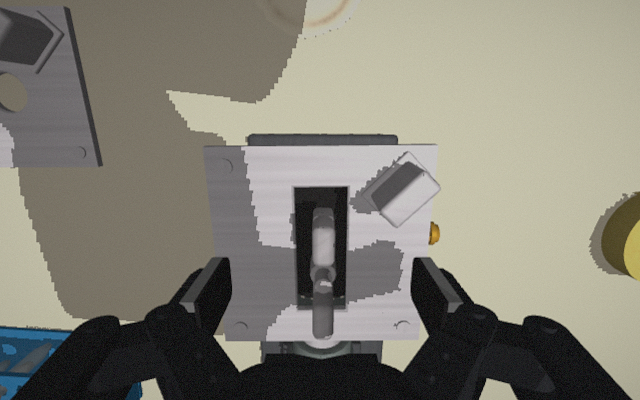

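The wings are centred between the open fingers and the rib is clear of them. Closing on the nut.

```bash
python3 -m inch '[[1,[0,0,0],0],[1,[0,0,0],0],[1,[0,0,0],0],[1,[0,0,0],0],[1,[0,0,0],0],[1,[0,0,0],0],[1,[0,0,0],0],[1,[0,0,0],0]]' 80
python3 -m inch '[[1,[0,0,0],0],[1,[0,0,0],0],[1,[0,0,0],0],[1,[0,0,0],0],[1,[0.007,0,0],0.5],[1,[0.007,0,0],0.5],[1,[0,0,0],0],[1,[0,0,0],0]]'
```

```text
time_s: 12.9
position: [0.5282, 0.1362, 0.2469]
tool_rot: [[0.0, -0.983, -0.183], [0.002, -0.183, 0.983], [-1.0, -0.001, 0.001]]
ft_force: [-1.9, 5.0, 4.5]
grip_width: 0.0074
time_s: 13.57
position: [0.5282, 0.1363, 0.2466]
tool_rot: [[0.001, -0.995, -0.097], [0.001, -0.097, 0.995], [-1.0, -0.001, 0.001]]
ft_force: [-2.5, 5.9, 5.8]
grip_width: 0.0074
```

The tips are 6 mm higher than intended because I only descended 3.3 units. I'll loosen, go lower and re-grip.

```bash
python3 -m inch '[[-1,[0,0,0],0],[-1,[0,0,0],0],[-1,[0.1,0,0],0],[-1,[0.1,0,0],0],[1,[0,0,0],0],[1,[0,0,0],0],[1,[0,0,0],0],[1,[0,0,0],0]]' 80
python3 -m inch '[[1,[0,0,0],0],[1,[0,0,0],0],[1,[0,0,0],0],[1,[0,0,0],0],[1,[0,0,0],0],[1,[0,0,0],0],[1,[0.007,0,0],0.5],[1,[0.007,0,0],1]]'
```

```text
time_s: 14.23
position: [0.5283, 0.1359, 0.24]
tool_rot: [[-0.0, -0.995, -0.096], [0.001, -0.096, 0.995], [-1.0, -0.0, 0.001]]
ft_force: [-1.9, 25.8, 4.8]
grip_width: 0.0093
time_s: 14.9
position: [0.5282, 0.1363, 0.2398]
tool_rot: [[0.0, -0.999, 0.036], [0.002, 0.036, 0.999], [-1.0, -0.0, 0.002]]
ft_force: [-1.4, 5.1, 2.5]
grip_width: 0.0076
```

```bash
python3 -m inch '[[1,[0.007,0,0],1],[1,[0.007,0,0],1],[1,[0.007,0,0],1],[1,[0.007,0,0],1],[1,[0.007,0,0],1],[1,[0.007,0,0],1],[1,[0.007,0,0],1],[1,[0,0,0],0]]'
python3 - <<'E'
from rig import env, optics
import cv2
s=env.observe();print(s['wrist_torque'])
im=optics.get_image('wrist')[:,:,::-1]
cv2.imwrite("pics/wrist8.png",im)
E
```

```text
time_s: 15.57
position: [0.5282, 0.1363, 0.2383]
tool_rot: [[0.0, -0.796, 0.605], [0.002, 0.605, 0.796], [-1.0, 0.001, 0.002]]
ft_force: [-0.5, 6.0, 1.8]
grip_width: 0.0081
[ 0.9504129   0.21325028 -0.01400744]
```

View pics/wrist8.png

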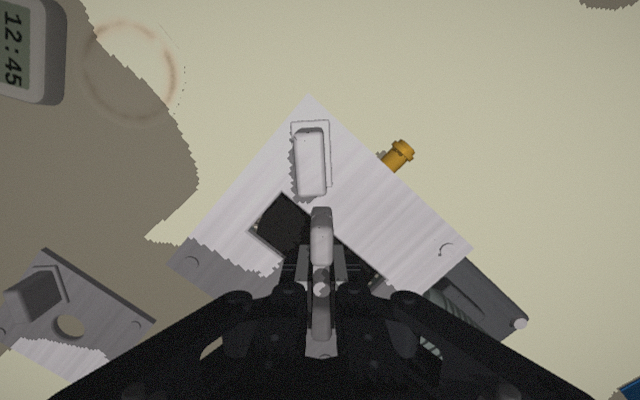

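The wings turn with the jaws (about 48° so far) and the cover stays put. Finishing the turn.

```bash
python3 -m inch '[[1,[0.007,0,0],1],[1,[0.007,0,0],1],[1,[0.007,0,0],1],[1,[0.007,0,0],1],[1,[0.007,0,0],1],[1,[0.007,0,0],0.8],[1,[0,0,0],0],[1,[0,0,0],0]]'
python3 - <<'E'
from rig import env, optics
import cv2,numpy as np
s=env.observe();R=s['tool_rot'];print(s['wrist_torque'],np.degrees(np.arctan2(R[1][2],R[0][2])))
im=optics.get_image('wrist')[:,:,::-1]
cv2.imwrite("pics/wrist9.png",im)
E
```

```text
time_s: 16.28
position: [0.5282, 0.1364, 0.2375]
tool_rot: [[0.001, -0.407, 0.913], [0.002, 0.913, 0.407], [-1.0, 0.002, 0.002]]
ft_force: [-2.4, 6.5, 5.7]
grip_width: 0.0079
[ 1.03667152  0.33490366 -0.09305231] 24.02056788718229
```

View pics/wrist9.png

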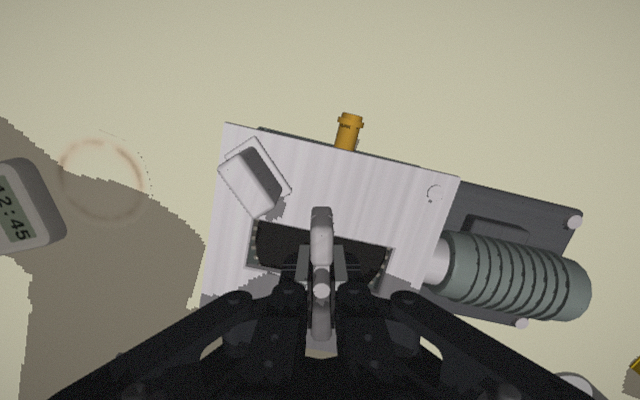

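```bash
python3 -m inch '[[1,[0,0,0],0.4],[1,[0,0,0],0],[1,[0,0,0],0],[1,[0,0,0],0],[-0.7,[0,0,0],0],[-0.7,[0,0,0],0],[-0.7,[0,0,0],0],[-0.7,[0,0,0],0]]'
python3 -m inch '[[-0.7,[0,0,0],0],[-0.7,[-0.2,0,0],0],[-0.7,[-0.6,0,0],0],[-0.7,[-1,0,0],0],[-0.7,[-1,0,0],0],[-0.7,[-0.6,0,0],0],[-0.7,[0,0,0],0],[-0.7,[0,0,0],0]]'
python3 - <<'E'
from rig import env, optics
import cv2,numpy as np,json
p=optics.camera_params('wrist')
im=optics.get_image('wrist')[:,:,::-1]
json.dump({k:np.array(v).tolist() for k,v in p.items()},open('w10.json','w'))
cv2.imwrite("pics/wrist10.png",im)
cv2.imwrite('pics/c10.png',cv2.resize(im[150:330,200:400],None,fx=3.2,fy=3.2,interpolation=cv2.INTER_CUBIC))
im=optics.get_image('side')[:,:,::-1]
cv2.imwrite("pics/side10.png",cv2.resize(im[190:290,190:370],None,fx=4,fy=4,interpolation=cv2.INTER_CUBIC))
E
```

```text
time_s: 17.0
position: [0.5284, 0.1355, 0.2367]
tool_rot: [[-0.0, -0.375, 0.927], [-0.0, 0.927, 0.375], [-1.0, -0.0, -0.0]]
ft_force: [-0.0, 0.4, -0.2]
grip_width: 0.0562
time_s: 17.67
position: [0.5282, 0.1356, 0.3397]
tool_rot: [[0.002, -0.375, 0.927], [0.0, 0.927, 0.375], [-1.0, -0.001, 0.002]]
ft_force: [-0.8, 0.0, 0.5]
grip_width: 0.0725
```

View pics/c10.png

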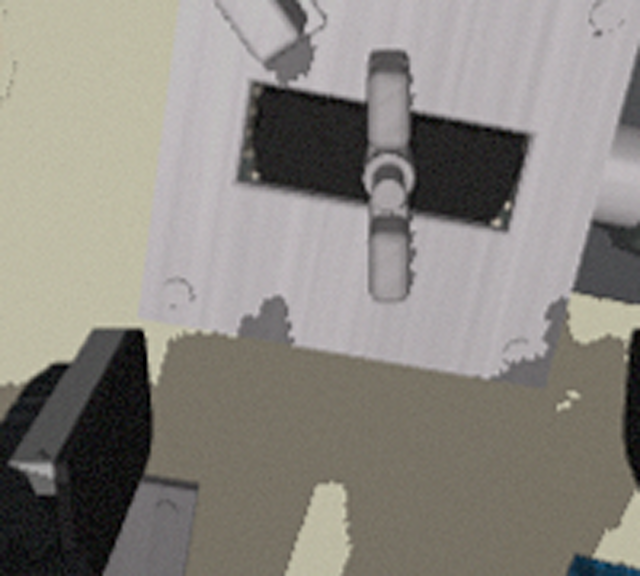

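View pics/side10.png

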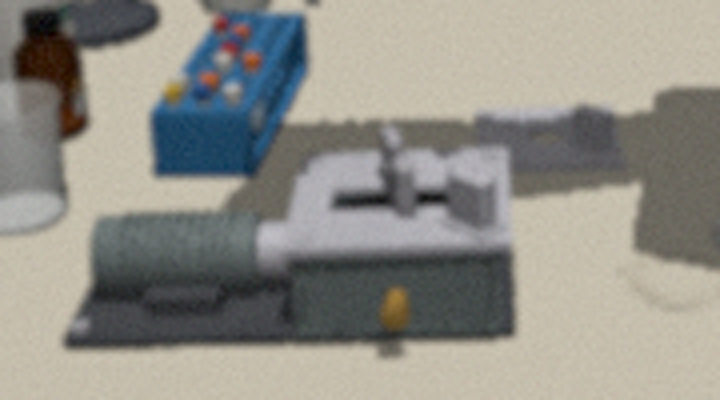

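The wings now stand across the slot, and the cover is flat and clear of the gripper. I'll measure the nut angle and the cover centre.

Run:
```python
import json
from h import *
p=json.load(open('w10.json'))
f=lambda a,b,z: ray(p,(200+(a+.5)/3.2-.5,150+(b+.5)/3.2-.5),z)[:2]
zt=.0895
A=f(389,72,zt);B=f(389,299,zt);d=A-B
print('wing yaw',np.degrees(np.arctan2(d[1],d[0])),np.hypot(*d),(A+B)/2)
S=np.array([f(*k,.06) for k in [(250,82),(530,133),(507,230),(237,182)]]);print('slot c',S.mean(0))
for i,j in ((0,1),(3,2)):
  e=S[j]-S[i];y=np.degrees(np.arctan2(e[1],e[0]));print('slot yaw',y)
for l in [(370,80,370,290),(407,80,408,290)]:
  a=f(*l[:2],zt)-f(*l[2:],zt);print(np.degrees(np.arctan2(a[1],a[0])))
```

```text
wing yaw 112.10510674554686 0.05621603727157874 [0.52922247 0.13677534]
slot c [0.528005  0.1350729]
slot yaw 11.44901972713489
slot yaw 11.356700053949274
111.77533609019865
112.68504483450859
```

Wings turned from 10.7° to -67.9°, about 1.37 rad, which is above 1.25. Cover middle is (0.528, 0.135), right at the stud. Handing in.

```bash
python3 -c "
from rig import env
s=env.observe();print(s['time_s'],s['ft_force'])
print(env.close_job())"
```

```text
17.7667 [ 0.60750829  0.56689918 -0.99268837]
the job is handed in; nothing more can be done
None
```

I closed the filter pot and handed the job in at 17.8 s of the 51 s allowed. I picked the slotted cover up by its rib, set it flat on the rim over the open wing nut, turned the nut clockwise and let go.

**Nut:** the last wrist picture puts the wings about 78.6° (1.37 rad) from open, against the 1.25 rad needed. That reading is good to roughly 1.5°.

**Cover:** its middle is within about 2 mm of the stud's axis. It looks flat in the side view, but I did not measure its tilt or height directly.

**Smaller cover:** it was never touched and looks to be where it lay. I did not measure its position.

**Gripper:** it stands about 0.1 m above the nut, open, with only sensor noise on the wrist force.

**One correction:** my first grip on the nut was 6 mm too high, so I loosened it, lowered and gripped again before most of the turn.

**Disagreement:** with the cover held over the pot, the scene camera put its middle 2–4 mm off in y from the wrist camera. I relied on the wrist camera, and the cover seated cleanly.

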